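Set up the drip tray and hold the tall peg over it with the tongs

TASK

First set up the folding drip tray by raising its three lowered walls fully upright; then take the tongs, close them on the shank of the tallest of the three pegs standing in the drying rack, lift it out and bring it over the tray. Finish while still holding the peg in the tongs over the middle of the tray, steady and with its foot clearly above the wall tops. The pegs are freshly stained, so the gripper itself must not touch them; leave the two short pegs in the rack and everything else on the bench where it is.

Things in the scene. Friction and masses are not known exactly. Their poses are not given: they have to be found in the camera images.
- tray: folding plywood drip tray fixed to the bench: base 110 x 110 mm, 10 mm thick, origin at the centre of its underside, x towards its far wall, y towards its left wall. The far wall (60 mm high, 6 mm thick) is fixed upright; the left (+y), right (-y) and near (-x) walls start lowered outwards. Raised walls stand flush with the base's edges, their tops 70 mm above the bench
- wall_left (a joint): angle of the tray's left wall about its hinge: 0 = lying flat outwards, 1.571 = upright, at its stop. A stiff hinge (0.06 N m friction): it stays wherever it is left. The wall is a 110 x 60 mm plywood panel, 6 mm thick, hinged along the +y edge of the base; starts 0.3 to 0.6 rad up
- wall_left_edge (a point): middle of the left wall's free edge, on its outer (underneath when flat) face, 60 mm from the hinge line
- wall_left_hinge (a point): middle of the left wall's hinge line, 10 mm above the bench; the hinge line runs along the tray base's +y edge
- wall_right (a joint): angle of the tray's right wall about its hinge: 0 = lying flat outwards, 1.571 = upright, at its stop. A stiff hinge (0.06 N m friction): it stays wherever it is left. The wall is a 110 x 60 mm plywood panel, 6 mm thick, hinged along the -y edge of the base; starts 0.3 to 0.6 rad up
- wall_right_edge (a point): middle of the right wall's free edge, on its outer (underneath when flat) face, 60 mm from the hinge line
- wall_right_hinge (a point): middle of the right wall's hinge line, 10 mm above the bench; the hinge line runs along the tray base's -y edge
- wall_near (a joint): angle of the tray's near wall about its hinge: 0 = lying flat outwards, 1.571 = upright, at its stop. A stiff hinge (0.06 N m friction): it stays wherever it is left. The wall is a 94 x 60 mm plywood panel, 6 mm thick, hinged along the -x edge of the base; starts 0.3 to 0.6 rad up
- wall_near_edge (a point): middle of the near wall's free edge, on its outer (underneath when flat) face, 60 mm from the hinge line
- wall_near_hinge (a point): middle of the near wall's hinge line, 10 mm above the bench; the hinge line runs along the tray base's -x edge
- tongs: sprung tongs, 90 g, lying on edge, V open horizontally, 185 mm long. Origin on the underside between the two wooden grips, near the centre of mass, x towards the tips. Grips: 50 mm along x, 28 mm high, about 45 mm over their outer faces at rest. Hinge boss 20 mm across, 65 mm behind the origin; steel arms 22 mm high. The frame is fixed to the left (+y) arm and turns with it when squeezed
- tongs_arm (a joint): angle by which the tongs are closed: 0 = open (tips 51 mm apart), about 0.245 when closed on an 11 mm shank (about 28 mm over the grips), 0.28 = fully shut (tips 4 mm apart). Squeezing at the grips takes about 4 N at first, 10 N when shut on a peg; released, they spring open. Each arm stands 0.125 rad off x when open
- tongs_tip_left (a point): middle of the inner face of the left tip pad (26 mm long, 22 mm high), 11 mm above the tongs' underside, about 100 mm ahead of the grips
- tongs_tip_right (a point): the same on the right tip pad; the midpoint of the two is where a shank should be
- rack: wooden drying rack fixed to the bench, 45 x 175 x 30 mm high, with a row of three holes 65 mm apart along its y axis; origin at the centre of its underside. The pegs stand loose in the 13.5 mm holes, 22 mm deep
- tall_peg: the tall peg, turned wood, 105 mm long, 25 g, standing upright in one of the rack's holes (any of the three); origin at the centre of its foot, z along the peg. Shank 11 mm in diameter up to 75 mm above the foot, then a round head up to 22 mm in diameter. With the peg in the rack its bare shank shows from 30 to 83 mm above the bench
- tall_peg_shank (a point): point on the tall peg's axis 48 mm above its foot, on the shank
- short_peg_a: a short peg of the same wood and finish, 67 mm long (37 mm shank, the same head), in another hole; origin at its foot
- short_peg_b: the other short peg, alike
- stone: round grey river stone, 66 mm across, 39 mm high, loose, beyond the tongs; origin under its centre
- reamer: peg reamer, 200 mm long along y, 18 mm high, loose, beyond the tray; origin at its middle, underside
- gauge: boxwood marking gauge, 160 mm beam along y, 54 mm high, loose, beyond the rack; origin at its middle, underside
Things that resemble listed ones, but are neither listed nor needed, are in the scene too. Leave any yellow look-alike of the tall_peg alone.

How it is judged:
On the way, in this order (a step that is already met when the one before it is completed fails the run):
1. all three walls of the tray stand upright (value of joint each of wall_left, wall_right, wall_near above 1.4 rad), for 0.2 s.
2. the tall peg is lifted out of the rack in the tongs (contact force between tongs and tall_peg above 0.4 N and contact force between the fingers and tongs above 0.5 N and height (world z) of tall_peg above 0.035 m), for 0.2 s.
At the end, for the whole second after the job is handed in: All three walls within 0.17 rad of upright; the gripper holds the tongs, which squeeze the tall peg; its foot over 80 mm above the bench and within 50 mm of the tray centre (mid-shank 45 mm), slower than 50 mm/s; tray untouched by peg and tongs, peg untouched by the robot (all of step 1 and contact force between tongs and tall_peg above 0.4 N and contact force between the fingers and tongs above 0.5 N and height (world z) of tall_peg above 0.08 m and horizontal distance between tall_peg_shank and tray below 0.045 m and horizontal distance between tall_peg and tray below 0.05 m and contact force between each of tall_peg, tongs and tray below 0.1 N and contact force between each of the arm, the fingers and tall_peg below 0.1 N and linear speed of tall_peg below 0.05 m/s); the arm keeps its last pose, push and grip.
It fails at once if the robot itself touches a stained peg (contact force between any of the arm, the fingers and tall_peg above 0.3 N or contact force between any of the arm, the fingers and short_peg_a above 0.3 N or contact force between any of the arm, the fingers and short_peg_b above 0.3 N).
It fails at once if a short peg is pulled out or knocked about (distance of any of short_peg_a, short_peg_b from where it was at the start of the episode above 0.02 m).
It fails at once if the stone, reamer or gauge is pushed away (distance of any of stone, reamer, gauge from where it was at the start of the episode above 0.03 m).
It also fails if it takes over 64 s, if anything falls off the work surface, if the arm or the gripper's body presses on something with over 40 N, if the wrist force passes 120 N, or if a joint passes its speed limit or range.

ROBOT

A 6-joint arm with a two-finger parallel gripper is mounted at the origin on the work surface. World frame = base frame: x ahead of the robot, y to its left, z up, the work surface at z = 0. Lengths are in m, angles in rad, forces in N, time in s.
With the tool pointing down it reaches from about 0.3 to 0.95 m from the base axis. Payload 3.1 kg.
Tool frame: the origin (TCP) lies at the very end of the fingers, on their centre line; the grasp point (between the pads) lies 19 mm behind it (env.grasp_offset is the distance from the TCP to the grasp point, in m); z points along the fingers, y is the line along which they close (so a half turn about z gives the same grasp; the last joint's range is limited). The gripper opens to 85 mm and grips with 20 to 120 N. Pads are 22 mm wide; open, the fingers measure 114 mm over their backs; the gripper's body (76 mm by 85 mm) begins 54 mm behind the grasp point. The pads swing forward as they close: fully open they stand 13 mm farther back than shut.
Start: joints at [-1.316, 0.308, 1.634, -0, 1.2, -0.07], TCP at [0.199, -0.592, 0.231] pointing down, gripper open.
Joint ranges: [-3.06, 3.06], [-0.79, 1.96], [0.05, 2.63], [-1.19, 4.34], [0.05, 2.64], [-2.94, 2.94]. Speed limits (rad/s): [2.79, 2.79, 3.14, 3.14, 3.14, 3.14].

INTERFACE

Orientations are given as a unit quaternion [x, y, z, w].
In Python, from plant import env, eyes gives the robot as it stands.
- The arm moves only by the tool arm_command, never from a script. Its argument "increments" is a list that holds one entry, the list of rows, each a list of 7 numbers: the shift along the tool's x, y, z in mm, then the turn, a rotation vector about the tool's x, y, z in degrees, then the opening in per cent of the stroke, from 0 (shut) to 100 (fully open). In form: [[[dx, dy, dz, ax, ay, az, jaw], ...]]. A call has 1 to 20 rows; each row is the pose to reach, as a shift and turn from the pose commanded when the call began, along the tool's axes at that moment; what a row does not reach only later rows make up. A row lasts 1/8 s, in which the tool goes at most 62.5 mm and 10.7 degrees, less where a joint would pass 70% of its speed; a pose out of reach is approached as far as the arm can. A call with a gripper value outside its range is refused whole. The fingers move at their own pace and stop on an object; the grip force is fixed at half the most. Time passes only in rows, so rows that repeat a pose let the fingers close. It gives the time, the measured TCP pose, the force, the opening and the grip force at its end, in the units of the state.
- env.state(): the state, without advancing time (a new reading comes with each control period).
- eyes.snapshot(name): name is "scene" or "top"; returns a dict with "image" (420x560x3 uint8, red, green, blue), "mtx" (3x3 intrinsics, pixels), "dist_coeffs" ([k1, k2, p1, p2, k3] as OpenCV has them; the pictures are not rectified), "position" and "rotation" of the camera in the world. Camera axes: x right, y up, looking along -z (the intrinsics and any distortion apply to the point x, -y, -z); pixel columns grow to the right and rows downward; lengths in m; the calibration is good to about 2 mm. A picture is of the moment at which its call begins. There is no depth.
- env.sign_off(): hands the job in; it is judged then, once.
The state is a dict: "t": time; "joints": joint angles; "joint_vel": joint speeds; "joint_torque": joint torques, N m; "ee_pos": TCP position; "orientation": TCP orientation; "contact_force": force on the tool from outside, world axes, zero at the start; "ft_torque": the same for the moment, N m; "finger_gap": opening from 0.0 (shut) to 1.0 (fully open); "finger_force": force on a finger pad.
Only numpy, scipy, OpenCV 4.12 (cv2) and the standard library are available. Lean on these libraries where they do the work, as an engineer would, in place of code of your own. Each camera call takes 0.05 s, during which the arm holds its last target. There are 200 camera calls.

## Working session

There is one attempt and no reset: what is moved stays moved. The work goes in short steps, Python scripts to look and compute and a tool call to move; the robot and the scene stay as the last step left them, time stands still between calls to the robot, and variables do not carry over. Pictures are saved under pics/ and viewed, at most 10 in all, crops included, and the job is handed in when it is done.

Besides the shell and the picture viewer there is one more tool, called after "Emit:" as name(argument=value, ...), one argument or row to a line, values as JSON. arm_command: Moves the arm, as the interface text tells. Its arguments: {"type":"object","properties":{"increments":{"type":"array"}},"required":["increments"]}

```bash
mkdir -p pics; cat > h.py <<'E'
import numpy as np, cv2
from plant import env, eyes
def snap(n,f=None):
    s=eyes.snapshot(n)
    if f: cv2.imwrite(f,cv2.cvtColor(s["image"],cv2.COLOR_RGB2BGR))
    return s
def ray(s,uv):
    p=cv2.undistortPoints(np.array([[uv]],float),np.array(s["mtx"]),np.array(s["dist_coeffs"]))[0,0]
    d=np.array(s["rotation"])@np.array([p[0],-p[1],-1]); return np.array(s["position"]),d/np.linalg.norm(d)
def onz(s,uv,z):
    o,d=ray(s,uv); return o+d*(z-o[2])/d[2]
def proj(s,P):
    R=np.array(s["rotation"]);c=(np.atleast_2d(P)-np.array(s["position"]))@R
    c=c*[1,-1,-1]
    return cv2.projectPoints(c,np.zeros(3),np.zeros(3),np.array(s["mtx"]),np.array(s["dist_coeffs"]))[0][:,0]
E
python3 - <<'E'
from h import *
for n in("top","scene"):
    s=snap(n,f"pics/{n}0.png"); print(n,s["position"],np.round(s["rotation"],3).tolist(),s["mtx"],s["dist_coeffs"])
    
print(env.state())
E
```

```text
top [0.36955444 0.00289005 1.22257728] [0.055, -0.054, -0.7, 0.71] [[456.98794901   0.         281.16770991]
 [  0.         456.98794901 209.94724183]
 [  0.           0.           1.        ]] [-0.07150943  0.          0.          0.          0.        ]
scene [ 1.27354217 -0.28613709  0.71280913] [0.355, 0.247, 0.521, 0.735] [[472.45306545   0.         281.38416342]
 [  0.         472.45306545 209.12264525]
 [  0.           0.           1.        ]] [0.03212524 0.         0.         0.         0.        ]
{'t': 0.1, 'joints': array([-1.31568050e+00,  3.08970348e-01,  1.63501579e+00,  1.24733571e-05,
        1.19968994e+00, -6.97141782e-02]), 'joint_vel': array([-5.99908421e-05, -1.19706779e-03, -1.77408241e-03,  8.60344021e-04,
       -6.20744254e-04, -9.90432423e-04]), 'joint_torque': array([ 3.00560314e-04, -4.16408193e+01, -2.77645004e+01, -3.22207063e-05,
        4.01872312e-03, -1.54725325e-05]), 'ee_pos': array([ 0.19925388, -0.59162561,  0.23014997]), 'orientation': array([ 9.86839482e-01,  1.61699572e-01, -9.06442944e-05, -1.03777494e-03]), 'contact_force': array([ 0.34066659,  0.46734442, -0.49261043]), 'ft_torque': array([-0.01827174,  0.00126191, -0.08192285]), 'finger_force': 0.0, 'finger_gap': 0.997012886400085}
```

View pics/top0.png

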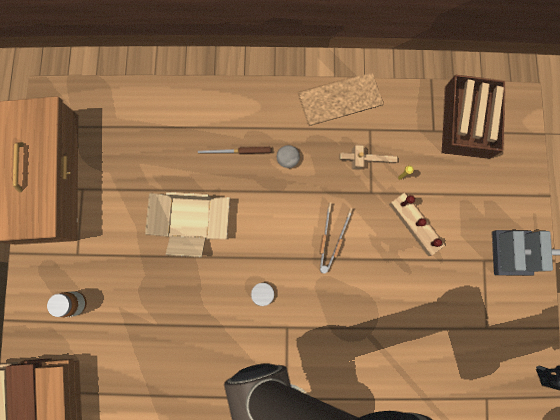

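View pics/scene0.png

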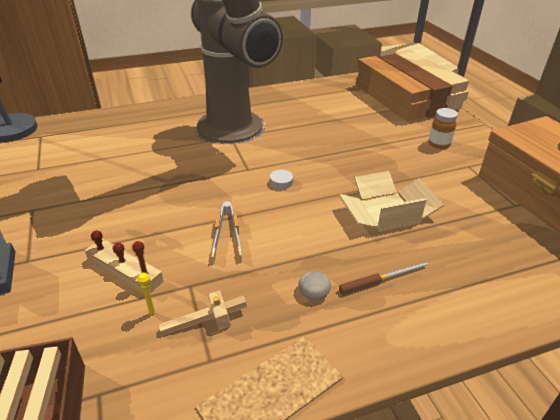

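Top: tray about (189,217), tongs with hinge (325,269) and tips (332,205)/(351,209), rack (417,222), yellow look-alike (409,171). Scene: the tall peg is the rack's right-most one, with its head at (139,247), so it is the far hole at top (408,200).

```bash
python3 - <<'E'
import cv2,numpy as np
a=cv2.imread("pics/top0.png");b=cv2.imread("pics/scene0.png")
u=lambda i,x,y,w,h,W,H:cv2.resize(i[y:y+h,x:x+w],(W,H),interpolation=cv2.INTER_CUBIC)
o=np.vstack([np.hstack([u(a,140,185,100,75,400,300),u(a,300,190,100,75,400,300)]),np.hstack([u(b,340,165,100,75,400,300),u(a,380,185,80,75,320,300),u(b,80,225,20,75,80,300)])])
cv2.imwrite("pics/c0.png",o)
E
```

```text
(no output)
```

View pics/c0.png

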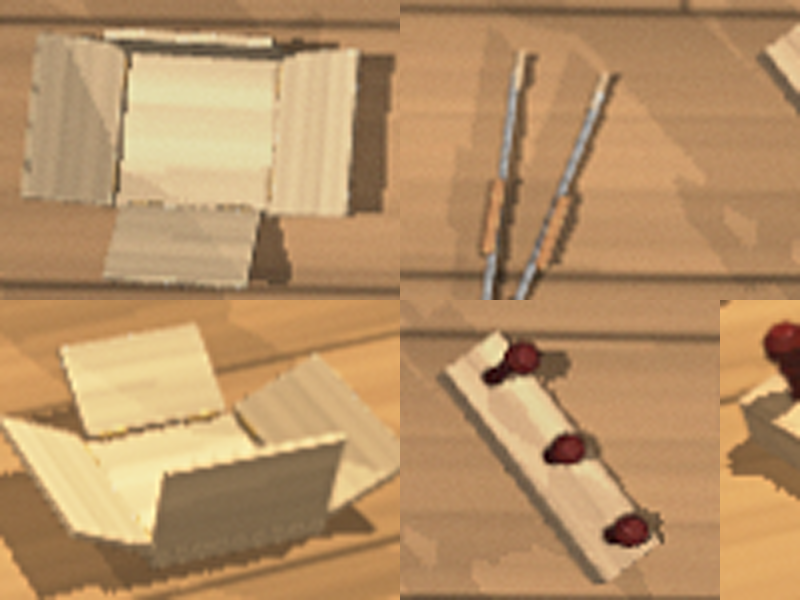

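Crop: tray base corners in the top view are about (172,198),(209,200),(207,237),(169,236). The tall peg's shank enters the rack at about (403,204), with its head at (411,199.5). Tong tips are at (330,203) and (353,209), grips at (323.5,244.5) and (339,247.5).

```bash
python3 - <<'E'
from h import *
s=snap("top");f=lambda uv,z:onz(s,np.array(uv)-.4,z)[:2]
def show(t,pts,z):
    p=np.array([f(q,z) for q in pts]);print(t,np.round(p,4).tolist());return p
b=show("base",[(171.75,198.25),(209.25,200),(207.5,237),(169.5,235.75)],.01)
print("sides",np.linalg.norm(b-np.roll(b,-1,0),axis=1),"c",b.mean(0)); d=b[0]-b[3]+b[1]-b[2];print("yaw",np.degrees(np.arctan2(d[1],d[0])));d=b[0]-b[1]+b[3]-b[2];print("yaw2",np.degrees(np.arctan2(-d[0],d[1])))
c=b.mean(0)
# walls: edge angle: intersect ray with vertical plane of hinge arc
yaw=np.arctan2(*(b[0]-b[3]+b[1]-b[2])[::-1]);ex=np.array([np.cos(yaw),np.sin(yaw)]);ey=np.array([-ex[1],ex[0]])
for n,a,uv in(("L",ey,(147.75,213.75)),("R",-ey,(228.5,218)),("N",-ex,(184,255.5))):
    best=[]
    for th in np.arange(.2,.8,.02):
        z=.01+.06*np.sin(th)+.006*np.cos(th); r=(f(uv,z)-c)@a; best.append((abs(r-(.055+.06*np.cos(th)-.006*np.sin(th))),th))
    print(n,min(best))
t=show("tips",[(330.25,203),(352.75,209)],.022);print("gap",np.linalg.norm(t[0]-t[1]))
g=show("grips",[(323.5,244.5),(338.75,247.5)],.028);h=show("boss",[(325,269)],.024)
print("tongs dir",np.degrees(np.arctan2(*(t.mean(0)-h[0])[::-1])),"len",np.linalg.norm(t.mean(0)-h[0]),"gripgap",np.linalg.norm(g[0]-g[1]),np.linalg.norm(g.mean(0)-h[0]))
r=show("rack",[(392,202.5),(405,193),(431.25,255),(444,246)],.03);print(r.mean(0),np.linalg.norm(r[0]-r[2]),np.linalg.norm(r[0]-r[1]))
d=r[0]-r[2]+r[1]-r[3];print("rack ydir",np.degrees(np.arctan2(d[1],d[0])))
u=d/np.linalg.norm(d);print("holes",[np.round(r.mean(0)+k*.065*u,4).tolist() for k in(1,0,-1)])
show("tallhead",[(410.75,199.5)],.102);show("tallfoot",[(403.25,204)],.03);show("short",[(422,222),(438,242.5)],.064)
# scene check
s2=snap("scene");print("proj tall head/shank, tray c, grips in scene",proj(s2,[[*f((410.75,199.5),.102),.102],[*c,.01],[*g.mean(0),.028]]))
show("yellow",[(409,170)],.1);show("stone",[(288,156)],.035);show("gauge",[(341,155),(397,159),(360,147)],.04);show("can",[(263,293)],.03);show("reamer",[(197,152),(272,150)],.015)
E
```

```text
Traceback (most recent call last):
  File "h.py", line 11, in onz
    o,d=ray(s,uv); return o+d*(z-o[2])/d[2]
        ~~~^^^^^^
  File "h.py", line 9, in ray
    d=np.array(s["rotation"])@np.array([p[0],-p[1],-1]); return np.array(s["position"]),d/np.linalg.norm(d)
      ~~~~~~~~~~~~~~~~~~~~~~~^~~~~~~~~~~~~~~~~~~~~~~~~~
ValueError: matmul: Input operand 1 has a mismatch in its core dimension 0, with gufunc signature (n?,k),(k,m?)->(n?,m?) (size 3 is different from 4)
```

```bash
sed -i 's/np.array(s\["rotation"\])/rot(s)/; s/^def snap/def rot(s): return Rotation.from_quat(s["rotation"]).as_matrix()\ndef snap/; 1a from scipy.spatial.transform import Rotation' h.py; sed -i 's/rot(s): return Rotation.from_quat(rot(s))/rot(s): return Rotation.from_quat(s["rotation"])/' h.py; cat > m.py <<'E'
from h import *
s=snap("top");f=lambda uv,z:onz(s,np.array(uv)-.4,z)[:2]
def show(t,pts,z):
    p=np.array([f(q,z) for q in pts]);print(t,np.round(p,4).tolist());return p
b=show("base",[(171.75,198.25),(209.25,200),(207.5,237),(169.5,235.75)],.01)
print("sides",np.linalg.norm(b-np.roll(b,-1,0),axis=1),"c",b.mean(0)); d=b[0]-b[3]+b[1]-b[2];print("yaw",np.degrees(np.arctan2(d[1],d[0])));d=b[0]-b[1]+b[3]-b[2];print("yaw2",np.degrees(np.arctan2(-d[0],d[1])))
c=b.mean(0)
yaw=np.arctan2(*(b[0]-b[3]+b[1]-b[2])[::-1]);ex=np.array([np.cos(yaw),np.sin(yaw)]);ey=np.array([-ex[1],ex[0]])
for n,a,uv in(("L",ey,(147.75,213.75)),("R",-ey,(228.5,218)),("N",-ex,(184,255.5))):
    best=[]
    for th in np.arange(.2,.8,.02):
        z=.01+.06*np.sin(th)+.006*np.cos(th); r=(f(uv,z)-c)@a; best.append((abs(r-(.055+.06*np.cos(th)-.006*np.sin(th))),th))
    print(n,min(best))
t=show("tips",[(330.25,203),(352.75,209)],.022);print("gap",np.linalg.norm(t[0]-t[1]))
g=show("grips",[(323.5,244.5),(338.75,247.5)],.028);h=show("boss",[(325,269)],.024)
print("tongs dir",np.degrees(np.arctan2(*(t.mean(0)-h[0])[::-1])),"len",np.linalg.norm(t.mean(0)-h[0]),"gripgap",np.linalg.norm(g[0]-g[1]),np.linalg.norm(g.mean(0)-h[0]))
r=show("rack",[(392,202.5),(405,193),(431.25,255),(444,246)],.03);print(r.mean(0),np.linalg.norm(r[0]-r[2]),np.linalg.norm(r[0]-r[1]))
d=r[0]-r[2]+r[1]-r[3];print("rack ydir",np.degrees(np.arctan2(d[1],d[0])))
u=d/np.linalg.norm(d);print("holes",[np.round(r.mean(0)+k*.065*u,4).tolist() for k in(1,0,-1)])
show("tallhead",[(410.75,199.5)],.102);show("tallfoot",[(403.25,204)],.03);show("short",[(422,222),(438,242.5)],.064)
s2=snap("scene");print("proj tall head/shank, tray c, grips in scene",proj(s2,[[*f((410.75,199.5),.102),.102],[*c,.01],[*g.mean(0),.028]]))
show("yellow",[(409,170)],.1);show("stone",[(288,156)],.035);show("gauge",[(341,155),(397,159),(360,147)],.04);show("can",[(263,293)],.03);show("reamer",[(197,152),(272,150)],.015)
E
cat h.py | sed -n 1,12p; python3 m.py
```

```text
import numpy as np, cv2
from scipy.spatial.transform import Rotation
from plant import env, eyes
def rot(s): return Rotation.from_quat(s["rotation"]).as_matrix()
def snap(n,f=None):
    s=eyes.snapshot(n)
    if f: cv2.imwrite(f,cv2.cvtColor(s["image"],cv2.COLOR_RGB2BGR))
    return s
def ray(s,uv):
    p=cv2.undistortPoints(np.array([[uv]],float),np.array(s["mtx"]),np.array(s["dist_coeffs"]))[0,0]
    d=rot(s)@np.array([p[0],-p[1],-1]); return np.array(s["position"]),d/np.linalg.norm(d)
def onz(s,uv,z):
base [[0.5869, 0.3033], [0.5835, 0.2011], [0.4832, 0.202], [0.485, 0.3042]]
sides [0.10224238 0.10022398 0.10223449 0.10192636] c [0.53465014 0.25261169]
yaw -0.510751680486223
yaw2 -1.4566767712012887
L (np.float64(0.00013527123399229013), np.float64(0.5599999999999998))
R (np.float64(3.5638407225077606e-05), np.float64(0.3799999999999999))
N (np.float64(0.00018151575633500172), np.float64(0.5399999999999998))
tips [[0.5777, -0.1241], [0.5624, -0.1842]]
gap 0.0619613720338328
grips [[0.4662, -0.1056], [0.4589, -0.1456]]
boss [[0.4026, -0.11]]
tongs dir -14.788195668834978 len 0.17315995987914 gripgap 0.040632535638163984 0.06192658402803532
rack [[0.58, -0.2879], [0.6063, -0.3236], [0.4418, -0.3889], [0.4658, -0.4238]]
[ 0.52347907 -0.35605631] 0.17120257991561816 0.04429493395953934
rack ydir 35.80838340798617
holes [[0.5762, -0.318], [0.5235, -0.3561], [0.4708, -0.3941]]
tallhead [[0.5757, -0.318]]
tallfoot [[0.5764, -0.318]]
short [[0.5243, -0.3564], [0.4718, -0.3963]]
proj tall head/shank, tray c, grips in scene [[138.58108768 246.86155562]
 [389.37213612 209.78813404]
 [226.47071102 218.93124812]]
yellow [[0.652, -0.3165]]
stone [[0.7018, -0.0098]]
gauge [[0.7053, -0.1515], [0.6969, -0.302], [0.7284, -0.2029]]
can [[0.3388, 0.0502]]
reamer [[0.7156, 0.2393], [0.7237, 0.0339]]
```

```bash
cat > p.py <<'E'
from h import *
def plan(T,base=None):
    """T: list of (x,y,z,yaw_deg,jaw) world; prints increment numbers from the present pose"""
    s=env.state(); R0=Rotation.from_quat(s["orientation"]) if base is None else base[1]; p0=s["ee_pos"] if base is None else np.array(base[0])
    for x,y,z,yaw,j in T:
        a=np.radians(yaw); Rt=Rotation.from_matrix([[np.cos(a),np.sin(a),0],[np.sin(a),-np.cos(a),0],[0,0,-1]])
        d=R0.inv().apply(np.array([x,y,z])-p0)*1e3; r=(R0.inv()*Rt).as_rotvec(degrees=True)
        print([*np.round(d,0).astype(int).tolist(),*np.round(r,1).tolist(),j])
E
cat > f.py <<'E'
import numpy as np
E
python3 -c "
from p import *
Y=89
def arc(h,sg,th0,b): return [(0.537,h+sg*(.06*np.cos(t)+.011+b),.010+.06*np.sin(t)-.022,Y,0) for t in np.linspace(th0,1.57,7)]
A=[(.53,.385,.2,Y,0),(.537,.385,.02,Y,0)]+arc(.3075,1,.53,-.002)
plan(A); print(env.state()['t'])"
```

```text
[625, -820, 32, -0.1, -0.0, -70.4, 0]
[632, -818, 212, -0.1, -0.0, -70.4, 0]
[626, -802, 213, -0.1, -0.0, -70.4, 0]
[625, -796, 205, -0.1, -0.0, -70.4, 0]
[622, -789, 197, -0.1, -0.0, -70.4, 0]
[619, -781, 192, -0.1, -0.0, -70.4, 0]
[616, -772, 187, -0.1, -0.0, -70.4, 0]
[613, -763, 184, -0.1, -0.0, -70.4, 0]
[610, -753, 184, -0.1, -0.0, -70.4, 0]
0.25
```

Emit:
arm_command(
  increments=[
    [[625,-820,32,0,0,-70.4,0],[625,-820,32,0,0,-70.4,0],[625,-820,32,0,0,-70.4,0],[625,-820,32,0,0,-70.4,0],[625,-820,32,0,0,-70.4,0],[625,-820,32,0,0,-70.4,0],[625,-820,32,0,0,-70.4,0],[625,-820,32,0,0,-70.4,0],[625,-820,32,0,0,-70.4,0],[625,-820,32,0,0,-70.4,0],[625,-820,32,0,0,-70.4,0],[625,-820,32,0,0,-70.4,0],[625,-820,32,0,0,-70.4,0],[625,-820,32,0,0,-70.4,0],[625,-820,32,0,0,-70.4,0],[625,-820,32,0,0,-70.4,0],[625,-820,32,0,0,-70.4,0],[625,-820,32,0,0,-70.4,0],[625,-820,32,0,0,-70.4,0]],
  ],
)

```text
t: 2.62
ee_pos: [0.5295, 0.3835, 0.1987]
orientation: [0.713, 0.701, -0.001, 0.0]
contact_force: [-0.1, -0.3, 0.6]
finger_gap: 0.0
finger_force: 0.0
```

Emit:
arm_command(
  increments=[
    [[0,7,60,0,0,0,0],[0,7,120,0,0,0,0],[0,7,178,0,0,0,0],[0,7,178,0,0,0,0],[-10,7,179,0,0,0,0],[-17,7,177,0,0,0,0],[-23,7,171,0,0,0,0],[-30,7,164,0,0,0,0],[-39,7,158,0,0,0,0],[-48,7,154,0,0,0,0],[-58,7,151,0,0,0,0],[-64,7,150,0,0,0,0],[-68,7,150,0,0,0,0],[-68,7,150,0,0,0,0]],
  ],
)

```text
t: 4.38
ee_pos: [0.5357, 0.3163, 0.049]
orientation: [0.713, 0.701, 0.0, -0.001]
contact_force: [-0.1, 2.1, 2.1]
finger_gap: -0.0
finger_force: 1.6
```

```bash
python3 -c "
from h import *
s=snap('top');c=s['image'][180:265,125:245];cv2.imwrite('pics/c1.png',cv2.cvtColor(cv2.resize(c,None,fx=5,fy=5,interpolation=2),cv2.COLOR_RGB2BGR))"
```

```text
(no output)
```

View pics/c1.png

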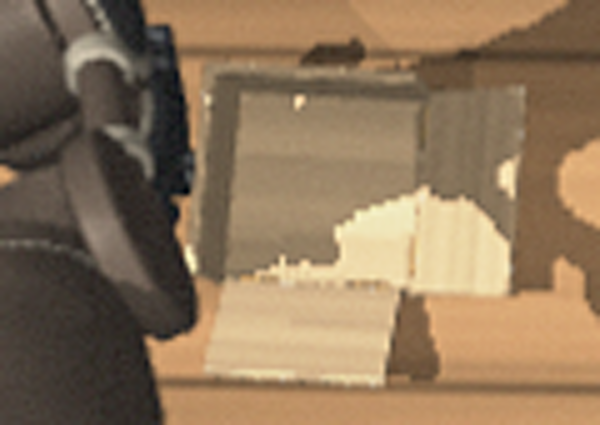

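The left wall now stands near upright (strip at crop 200–240). I'll press a little further to seat it, then back off.

Emit:
arm_command(
  increments=[
    [[-2,0,0,0,0,0,0],[-3,0,0,0,0,0,0],[-3,0,0,0,0,0,0]],
  ],
)

```text
t: 4.8
ee_pos: [0.5357, 0.3161, 0.0491]
orientation: [0.714, 0.701, 0.002, -0.002]
contact_force: [-0.8, 9.1, -1.4]
finger_gap: -0.0
finger_force: 5.0
```

Emit:
arm_command(
  increments=[
    [[25,0,0,0,0,0,0],[25,0,-60,0,0,0,0],[0,0,-90,0,0,0,0],[-60,0,-90,0,0,0,0],[-120,0,-90,0,0,0,0],[-180,0,-90,0,0,0,0],[-200,0,-90,0,0,0,0],[-200,0,-30,0,0,0,0],[-200,0,30,0,0,0,0],[-198,0,36,0,0,0,0],[-190,0,37,0,0,0,0],[-182,0,36,0,0,0,0],[-177,0,29,0,0,0,0],[-170,0,20,0,0,0,0],[-161,0,12,0,0,0,0],[-150,0,6,0,0,0,0],[-139,0,2,0,0,0,0],[-126,0,1,0,0,0,0],[-123,0,1,0,0,0,0],[-122,0,1,0,0,0,0]],
  ],
)

```text
t: 7.3
ee_pos: [0.5338, 0.1849, 0.0486]
orientation: [0.711, 0.703, -0.005, 0.004]
contact_force: [2.4, -25.1, 9.6]
finger_gap: -0.0
finger_force: 12.6
```

Emit:
arm_command(
  increments=[
    [[-15,0,0,0,0,0,0],[-40,0,-10,0,0,0,0],[-40,0,-70,0,0,0,0],[-40,0,-90,0,0,0,0],[-40,0,-90,0,0,0,0]],
  ],
)

```text
t: 7.92
ee_pos: [0.5342, 0.1523, 0.1399]
orientation: [0.713, 0.701, 0.002, 0.001]
contact_force: [0.6, 0.2, 0.0]
finger_gap: -0.002
finger_force: 0.0
```

```bash
python3 -c "
from p import *
Y=179;y=.2515;h=.481
plan([(.405,y,.14,Y,0),(.405,y,.018,Y,0)]+[(h-(.06*np.cos(t)+.009),y,.010+.06*np.sin(t)-.022,Y,0) for t in np.linspace(.5,1.57,7)])
print(env.state()['ee_pos'])"
```

```text
[97, -131, 0, 0.2, 0.1, -90.0, 0]
[97, -131, 122, 0.2, 0.1, -90.0, 0]
[97, -117, 123, 0.2, 0.1, -90.0, 0]
[97, -111, 114, 0.2, 0.1, -90.0, 0]
[97, -104, 106, 0.2, 0.1, -90.0, 0]
[97, -95, 100, 0.2, 0.1, -90.0, 0]
[98, -85, 96, 0.2, 0.1, -90.0, 0]
[98, -75, 93, 0.2, 0.1, -90.0, 0]
[98, -64, 92, 0.2, 0.1, -90.0, 0]
[0.53419427 0.15228457 0.13989581]
```

Emit:
arm_command(
  increments=[
    [[97,-131,0,0,0,-90,0],[97,-131,0,0,0,-90,0],[97,-131,0,0,0,-90,0],[97,-131,0,0,0,-90,0],[97,-131,0,0,0,-90,0],[97,-131,0,0,0,-90,0],[97,-131,0,0,0,-90,0],[97,-131,0,0,0,-90,0],[97,-131,0,0,0,-90,0],[97,-131,60,0,0,-90,0],[97,-131,120,0,0,-90,0],[97,-125,122,0,0,-90,0],[97,-117,122,0,0,-90,0],[97,-111,114,0,0,-90,0],[97,-104,106,0,0,-90,0],[97,-95,100,0,0,-90,0],[97,-85,96,0,0,-90,0],[97,-75,93,0,0,-90,0],[97,-67,92,0,0,-90,0],[97,-65,92,0,0,-90,0]],
  ],
)

```text
t: 10.42
ee_pos: [0.4692, 0.2491, 0.046]
orientation: [0.009, 1.0, -0.0, -0.001]
contact_force: [-4.8, 0.6, 3.3]
finger_gap: 0.002
finger_force: 2.4
```

Emit:
arm_command(
  increments=[
    [[-2,0,0,0,0,0,0],[-4,0,0,0,0,0,0],[-4,0,0,0,0,0,0]],
  ],
)

```text
t: 10.8
ee_pos: [0.4693, 0.2488, 0.0455]
orientation: [0.009, 1.0, -0.001, -0.005]
contact_force: [-10.6, 0.6, 7.8]
finger_gap: -0.003
finger_force: 5.2
```

Emit:
arm_command(
  increments=[
    [[20,0,0,0,0,0,0],[40,0,-30,0,0,0,100],[40,0,-90,0,0,0,100],[40,0,-120,0,0,0,100],[40,0,-120,0,0,0,100]],
  ],
)

```text
t: 11.42
ee_pos: [0.4368, 0.2512, 0.1695]
orientation: [0.008, 1.0, 0.002, 0.004]
contact_force: [0.5, 0.5, -0.2]
finger_gap: 0.844
finger_force: 0.0
```

```bash
python3 -c "
from p import *
plan([(.464,-.126,.15,165.3,100),(.464,-.126,.002,165.3,100)])
print(env.state()['ee_pos'],env.state()['joints'])
s=snap('top');c=s['image'][180:290,130:370];cv2.imwrite('pics/c2.png',cv2.cvtColor(cv2.resize(c,None,fx=3,fy=3,interpolation=2),cv2.COLOR_RGB2BGR))"
```

```text
[-33, -377, 18, 0.3, 0.5, 13.7, 100]
[-32, -377, 166, 0.3, 0.5, 13.7, 100]
[0.43683615 0.25121634 0.16951611] [ 4.35748753e-01  1.42060439e-01  1.97466053e+00 -5.28874416e-04
  1.01583365e+00 -1.11791225e+00]
```

View pics/c2.png

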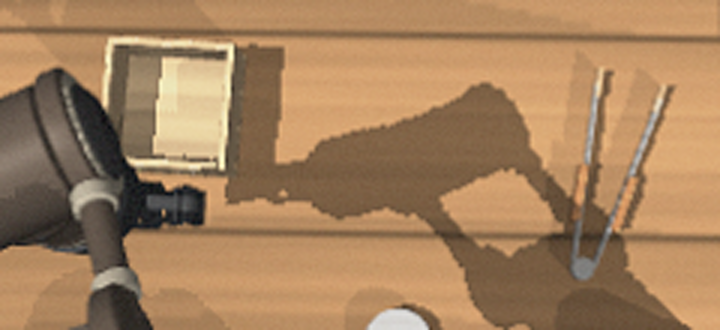

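All three walls are upright, forming a closed box at crop (105–235, 40–170). The tongs haven't moved.

Emit:
arm_command(
  increments=[
    [[-33,-377,18,0,0,13.7,100],[-33,-377,18,0,0,13.7,100],[-33,-377,18,0,0,13.7,100],[-33,-377,18,0,0,13.7,100],[-33,-377,18,0,0,13.7,100],[-33,-377,18,0,0,13.7,100],[-33,-377,18,0,0,13.7,100],[-33,-377,18,0,0,13.7,100],[-33,-377,70,0,0,13.7,100],[-33,-377,120,0,0,13.7,100],[-33,-377,150,0,0,13.7,100],[-33,-377,165,0,0,13.7,100],[-33,-377,165,0,0,13.7,100],[-33,-377,165,0,0,13.7,70],[-33,-377,165,0,0,13.7,55],[-33,-377,165,0,0,13.7,50],[-33,-377,165,0,0,13.7,46],[-33,-377,165,0,0,13.7,46],[-33,-377,165,0,0,13.7,46]],
  ],
)

```text
t: 13.85
ee_pos: [0.4626, -0.1285, 0.0036]
orientation: [0.128, 0.992, -0.0, 0.002]
contact_force: [-0.1, 1.4, 7.9]
finger_gap: 0.463
finger_force: 8.8
```

Emit:
arm_command(
  increments=[
    [[0,0,-3,0,0,0,46],[0,0,-15,0,0,0,46],[0,0,-40,0,0,0,46],[0,0,-70,0,0,0,46],[0,0,-90,0,0,0,46],[0,0,-90,0,0,0,46]],
  ],
)

```text
t: 14.6
ee_pos: [0.4618, -0.1283, 0.0934]
orientation: [0.128, 0.992, -0.001, 0.002]
contact_force: [-0.1, 1.0, -1.0]
finger_gap: 0.461
finger_force: 6.3
```

```bash
python3 -c "
from p import *
print(env.state()['finger_force'],env.state()['contact_force'],env.state()['ee_pos'])
a=snap('top')['image'][190:280,290:450];b=snap('scene')['image'][160:310,70:270]
o=np.vstack([cv2.resize(a,(560,315),interpolation=2),cv2.resize(b[15:],(560,280*135*2//(2*100)*0+280))])
cv2.imwrite('pics/c3.png',cv2.cvtColor(o,cv2.COLOR_RGB2BGR))"
```

```text
6.296824067831039 [-0.12296771  1.03713592 -1.02298771] [ 0.46183845 -0.12830443  0.09344594]
```

View pics/c3.png

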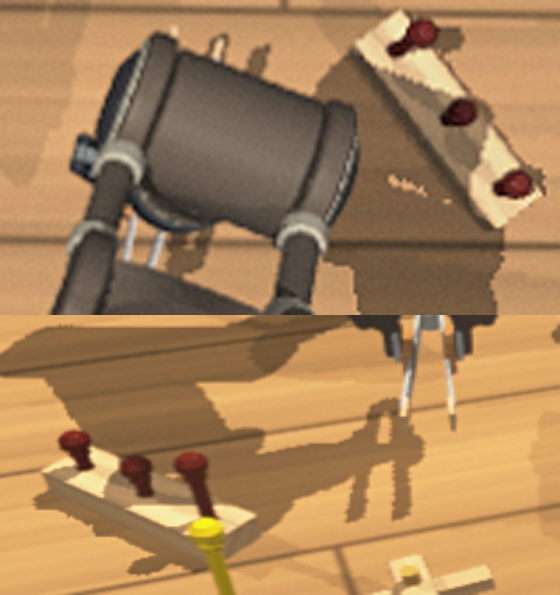

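The tongs are held. The tips show in the scene view at about (214,223) and (232,229) and in the top view at about (352,201) and (365,205). I'll measure where the tips sit relative to the TCP.

```bash
python3 -c "
from p import *
a=snap('top');b=snap('scene');p=env.state()['ee_pos'];u=np.array([np.cos(np.radians(-14.7)),np.sin(np.radians(-14.7))]);n=np.array([-u[1],u[0]])
for uv in [(352.3,201.4),(364.9,204.9)]:
    q=onz(a,uv,.112)[:2]-p[:2];print('top tip along/lat',q@u,q@n)
for uv in [(213.9,223.2),(231.8,229.5)]:
    q=onz(b,uv,.09)[:2]-p[:2];print('scene tip along/lat',q@u,q@n)
cb=b['image'][185:245,190:260];ca=a['image'][190:250,335:405]
cv2.imwrite('pics/c4.png',cv2.cvtColor(np.hstack([cv2.resize(x,None,fx=5,fy=5,interpolation=2) for x in(cb,ca)]),cv2.COLOR_RGB2BGR))"
```

```text
top tip along/lat 0.1142177576978976 -0.014452111489946438
top tip along/lat 0.1140693814853101 -0.0466877552725294
scene tip along/lat 0.08919878800402366 -0.018229931057154432
scene tip along/lat 0.1114323487162649 0.0178602475970033
```

View pics/c4.png

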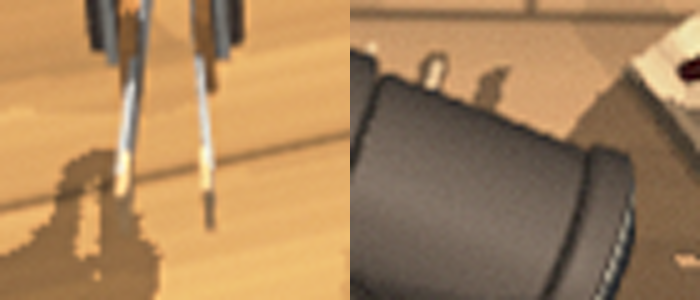

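```bash
python3 -c "
from p import *
a=snap('top');b=snap('scene');p=env.state()['ee_pos'];u=np.array([np.cos(np.radians(-14.7)),np.sin(np.radians(-14.7))]);n=np.array([-u[1],u[0]])
for al in(.110,.114):
  for la in(-.017,.017):
    for z in(.09,.112):
        P=[*(p[:2]+al*u+la*n),z];print(al,la,z,proj(a,P).round(1),proj(b,P).round(1))
def tri(x,y):
    o1,d1=ray(a,x);o2,d2=ray(b,y);t=np.linalg.lstsq(np.c_[d1,-d2],o2-o1,rcond=None)[0];q1=o1+t[0]*d1;q2=o2+t[1]*d2;m=(q1+q2)/2-p;print('tri',m[:2]@u,m[:2]@n,(m+p)[2],np.linalg.norm(q1-q2))
tri((351.4,201.6),(215,215));tri((351.4,201.6),(214.4,224));tri((351.4,201.6),(231,223))
"
```

```text
0.11 -0.017 0.09 [[351.5 204.7]] [[214.2 230. ]]
0.11 -0.017 0.112 [[352.9 203.3]] [[213.3 221.5]]
0.11 0.017 0.09 [[338.5 201.2]] [[231.4 229.1]]
0.11 0.017 0.112 [[339.6 199.6]] [[230.7 220.7]]
0.114 -0.017 0.09 [[351.9 203.2]] [[214.2 231.3]]
0.114 -0.017 0.112 [[353.3 201.7]] [[213.3 222.8]]
0.114 0.017 0.09 [[338.9 199.7]] [[231.4 230.4]]
0.114 0.017 0.112 [[340.  198.1]] [[230.7 222. ]]
tri 0.10969747460103707 -0.011597627483464 0.127975789141821 0.0016572815795356602
tri 0.11377231165405581 -0.013924111796571395 0.10857831131694828 0.0022697467246308636
tri 0.1134653269722761 0.0025070382531941666 0.1107473726489262 0.029983340368977665
```

Tips agree with the prediction: level, with the pads centred about 101 mm ahead of the TCP and laterally within 2 mm. Next is the approach, square to the rack.

```bash
python3 -c "
from p import *
u=np.array([np.cos(np.radians(-54.2)),np.sin(np.radians(-54.2))]);pk=np.array([.576,-.318])
g=lambda d:pk-(.101+d)*u
plan([(*g(.075),.0934,125.8,46),(*g(.075),.048,125.8,46)])"
```

```text
[-26, -43, -3, -0.0, -0.1, 39.5, 46]
[-26, -43, 42, -0.0, -0.1, 39.5, 46]
```

Emit:
arm_command(
  increments=[
    [[-13,-21,-3,0,0,10,46],[-26,-43,-3,0,0,20,46],[-26,-43,-3,0,0,30,46],[-26,-43,-3,0,0,39.5,46],[-26,-43,-3,0,0,39.5,46],[-26,-43,20,0,0,39.5,46],[-26,-43,42,0,0,39.5,46],[-26,-43,42,0,0,39.5,46]],
  ],
)

```text
t: 15.9
ee_pos: [0.4723, -0.1747, 0.0472]
orientation: [0.454, 0.891, -0.0, -0.003]
contact_force: [-0.5, -0.7, -1.5]
finger_gap: 0.457
finger_force: 6.3
```

```bash
python3 -c "
from p import *
u=np.array([np.cos(np.radians(-54.2)),np.sin(np.radians(-54.2))]);pk=np.array([.576,-.318])
s=env.state();print(s['ee_pos'],s['contact_force'],s['finger_gap'],s['finger_force'])
plan([(*(pk-.101*u),.048,125.8,46)])
a=snap('top');b=snap('scene');p=s['ee_pos']
print(proj(a,[*(p[:2]+.114*u),.066]),proj(b,[*(p[:2]+.114*u),.066]),proj(b,[*pk,.056]))
o=np.hstack([cv2.resize(x,None,fx=4,fy=4,interpolation=2) for x in (b['image'][200:300,75:235],)])
cv2.imwrite('pics/c5.png',cv2.cvtColor(o,cv2.COLOR_RGB2BGR))"
```

```text
[ 0.47231059 -0.17471453  0.04724651] [-0.54098456 -0.69560713 -1.4731635 ] 0.4570181740874059 6.299163848161697
[-76, 0, -1, -0.2, -0.3, 0.1, 46]
[[387.2815604  215.35507075]] [[165.84653466 242.34878747]] [[142.91749221 264.39549855]]
```

View pics/c5.png

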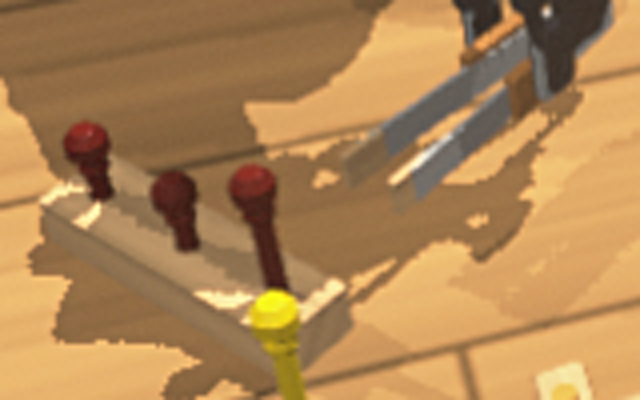

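The tips, at crop (345–400, 165–195), point at the tall peg's shank at mid-height. I'll advance and close.

Emit:
arm_command(
  increments=[
    [[-20,0,0,0,0,0,46],[-40,0,0,0,0,0,46],[-60,0,0,0,0,0,46],[-76,0,0,0,0,0,46],[-76,0,0,0,0,0,46],[-76,0,0,0,0,0,42],[-76,0,0,0,0,0,38],[-76,0,0,0,0,0,35],[-76,0,0,0,0,0,32],[-76,0,0,0,0,0,29],[-76,0,0,0,0,0,29]],
  ],
)

```text
t: 17.38
ee_pos: [0.5184, -0.2372, 0.0491]
orientation: [0.456, 0.89, 0.0, -0.001]
contact_force: [-1.8, 0.4, -0.7]
finger_gap: 0.358
finger_force: 59.6
```

Emit:
arm_command(
  increments=[
    [[0,0,-5,0,0,0,29],[0,0,-15,0,0,0,29],[0,0,-35,0,0,0,29],[0,0,-60,0,0,0,29],[0,0,-90,0,0,0,29],[0,0,-110,0,0,0,29],[0,0,-110,0,0,0,29],[0,0,-110,0,0,0,29]],
  ],
)

```text
t: 18.38
ee_pos: [0.5189, -0.2373, 0.1595]
orientation: [0.455, 0.89, 0.0, 0.0]
contact_force: [-0.5, -0.7, -1.6]
finger_gap: 0.363
finger_force: 59.5
```

```bash
python3 -c "
from p import *
s=env.state();print(s['ee_pos'],s['contact_force'],s['finger_gap'],s['finger_force'],s['joints'])
b=snap('scene')
cv2.imwrite('pics/c6.png',cv2.cvtColor(cv2.resize(b['image'][160:310,75:255],None,fx=3.5,fy=3.5,interpolation=2),cv2.COLOR_RGB2BGR))"
```

```text
[ 0.51885753 -0.23731941  0.15946426] [-0.50690998 -0.68838422 -1.60797862] 0.3631093306345422 59.548450112342834 [-5.05349746e-01  2.83496485e-01  1.82319070e+00  1.10769828e-04
  1.03451988e+00 -1.13051883e+00]
```

View pics/c6.png

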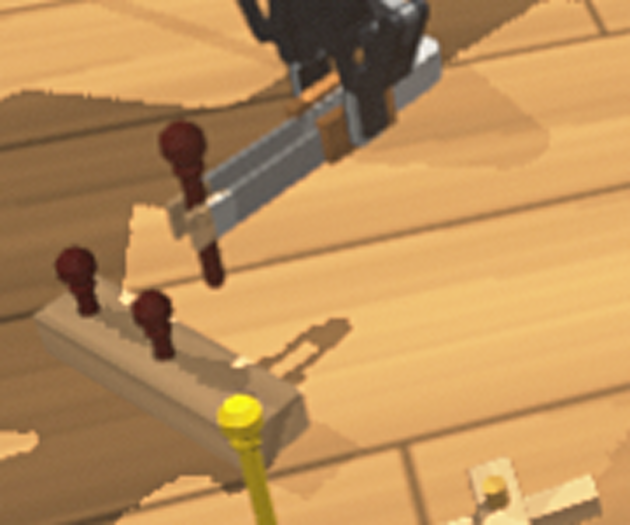

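The peg is lifted upright in the tongs (head at crop (183,143), foot at (213,283)), and both short pegs are still in the rack. Now to the tray.

```bash
python3 -c "
from p import *
u=np.array([np.cos(np.radians(-54.2)),np.sin(np.radians(-54.2))])
plan([(*(np.array([.535,.251])-.101*u),.16,125.8,29)])"
```

```text
[487, 299, -1, -0.0, -0.1, 0.0, 29]
```

Emit:
arm_command(
  increments=[
    [[12,7,0,0,0,0,29],[37,22,0,0,0,0,29],[72,44,0,0,0,0,29],[108,66,0,0,0,0,29],[144,88,0,0,0,0,29],[180,110,0,0,0,0,29],[216,132,0,0,0,0,29],[252,154,0,0,0,0,29],[288,176,0,0,0,0,29],[324,198,0,0,0,0,29],[360,220,0,0,0,0,29],[396,242,0,0,0,0,29],[430,264,0,0,0,0,29],[460,282,0,0,0,0,29],[478,293,0,0,0,0,29],[487,299,0,0,0,0,29],[487,299,0,0,0,0,29],[487,299,0,0,0,0,29],[487,299,0,0,0,0,29]],
  ],
)

```text
t: 20.8
ee_pos: [0.4766, 0.3314, 0.1592]
orientation: [0.456, 0.89, -0.0, -0.0]
contact_force: [-0.1, -0.9, -1.8]
finger_gap: 0.364
finger_force: 59.6
```

```bash
python3 -c "
from p import *
s=env.state();print(s['ee_pos'],s['contact_force'],s['finger_gap'],s['finger_force'],abs(s['joint_vel']).max())
b=snap('scene');P=[.535,.251]
print((proj(b,[[*P,.118],[*P,.166],[*P,.212]])-[330,120])*3.5)
cv2.imwrite('pics/c7.png',cv2.cvtColor(cv2.resize(b['image'][90:260,320:480],None,fx=3.5,fy=3.5,interpolation=2),cv2.COLOR_RGB2BGR))
print((proj(b,[[*P,.118],[*P,.166],[*P,.212]])-[320,90])*3.5)"
```

```text
[0.47664808 0.33141903 0.15922806] [-0.0615975  -0.85419285 -1.77721513] 0.36410565571962916 59.56101179122925 0.004123001670471462
[[231.25788353 183.04178706]
 [243.64154257 118.72382733]
 [256.26116431  53.37941714]]
[[266.25788353 288.04178706]
 [278.64154257 223.72382733]
 [291.26116431 158.37941714]]
```

View pics/c7.png

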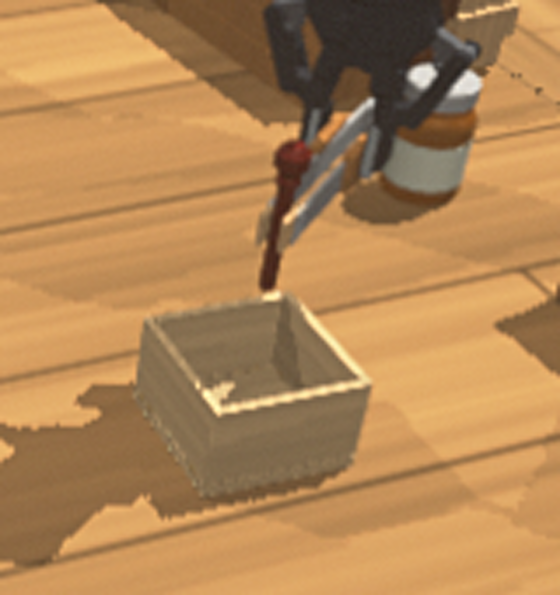

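The foot at crop (268,288) and the head at (292,155) match the prediction for a peg centred over the tray with its foot at 0.118 m. All walls are up and everything is steady, so I'll hand in.

```bash
python3 -c "
from plant import env
print(env.sign_off())"
```

```text
the job is handed in; nothing more can be done
None
```

The job is handed in: all three walls are raised, and the tongs hold the tall peg steady over the middle of the tray, its foot about 118 mm above the bench; the hand-in returned no verdict.

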